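Wind the stove-shelf timer

ROBOT

A 7-joint arm with a two-finger parallel gripper is mounted at the origin on the work surface. World frame = base frame: x ahead of the robot, y to its left, z up, the work surface at z = 0. Lengths are in mm, angles in degrees, forces in N, time in s.
With the tool pointing down it reaches from about 425 to 1025 mm from the base axis. Payload 9.4 kg.
Tool frame: the origin (TCP) lies at the very end of the fingers, on their centre line; the grasp point (between the pads) lies 19 mm behind it; z points along the fingers, y is the line along which they close (so a half turn about z gives the same grasp; the last joint's range is limited). The gripper opens to 93 mm and grips with 3 to 60 N. Pads are 15 mm wide; open, the fingers measure 128 mm over their backs; the gripper's body (75 mm by 188 mm) begins 65 mm behind the grasp point.
Start: joints at [-78.306, 34.337, -0.143, 91.639, 0.103, 54.024, -4.572], TCP at [200.92, 696.603, 218.618] pointing down, gripper open.
Joint ranges: [-147.43, 147.43], [-19.82, 112.94], [-74.19, 73.91], [6.32, 146.72], [-59.91, 239.91], [6.04, 106.73], [-150.56, 150.56]. Speed limits (degrees/s): [127.2, 127.2, 172.46, 172.46, 180, 180, 180].

INTERFACE

Orientations are given as [roll, pitch, yaw] about the fixed x, y, z axes, in that order (R = Rz(yaw) Ry(pitch) Rx(roll)).
In Python, from bench import manip gives the robot as it stands. Calls block until the motion is done:
- manip.goto(position, orientation): joint-space move of the TCP to a pose.
- manip.servo_line(position, orientation=None, velocity=150, f_stop=None): straight line of the TCP; orientation=None keeps the orientation; velocity is the mean speed in mm/s. With f_stop (N) it stops when the force on the tool has changed by that much, and returns True; else False.
- manip.set_joints(angles): joint-space move.
- manip.move_gripper(opening, force=None): finger opening in mm; force is the grip in N (None keeps the last); returns when the fingers have stopped.
- manip.sleep(seconds).
- manip.ik(position, orientation): joint angles nearest the present ones, or None.
- manip.get_image(name): name is "side" or "top"; returns the picture (384x512x3 uint8, blue, green, red); there is no depth.
- manip.camera_info(name): a dict with "fx", "fy", "cx", "cy" (pixels), "T" (4x4, takes a point from camera to world coordinates). Camera axes: x right, y down, z forward; pixel columns grow to the right and rows downward; lengths in mm; the calibration is good to about 2 mm. A picture is of the moment at which its call begins. camera_info takes no time and is no camera call.
A pose or a line that the arm cannot do raises manip.IKError and nothing moves.
- manip.sign_off(): hands the job in; it is judged then, once.
Readings, each from a call of its own:
- manip.current_time(): time.
- manip.current_q(): joint angles.
- manip.current_qvel(): joint speeds.
- manip.current_joint_efforts(): joint torques, N m.
- manip.current_eef_pos(): TCP position.
- manip.current_orientation(): TCP orientation.
- manip.current_contact_force(): force on the tool from outside, world axes, zero at the start.
- manip.current_ft_torque(): the same for the moment, N m.
- manip.current_width(): finger opening in mm.
- manip.current_grip_force(): force on a finger pad.
Only numpy, scipy, OpenCV 4.12 (cv2) and the standard library are available. Lean on these libraries where they do the work, as an engineer would, in place of code of your own. Each camera call takes 0.05 s, during which the arm holds its last target. There are 200 camera calls.

TASK

Wind up the clockwork kitchen timer fully: keep turning its key clockwise, regrasping as needed, until it comes up against its stop, then let go so that it stays fully wound with the gauge at the last mark. Leave the bowl, the comal and the spatula where they are.

Things in the scene. Friction and masses are not known exactly. Their poses are not given: they have to be found in the camera images.
- timer: Clockwork timer screwed to the counter: grey box 150 (x) by 220 (y) by 55 mm high, origin under its centre, z up; key axis through the origin. On top: key and toothed wheel (84 mm diameter, top 69 mm above the counter) in the middle, a pawl at +y, a gauge along x at y = -58 mm, a bell at y = -88 mm (top 71 mm above the counter). A dial is on its +x side.
- key: Brass butterfly key on the timer, turning about the vertical; it winds clockwise seen from above. Wings: one flat plate 72 mm long (x), 12 mm thick (y), 36 mm high (z), ends rounded to 18 mm radius, over a 14 mm stem. Origin at the centre of the wings, on the axis, 108 mm above the counter. A spring pulls it back with 0.05 N m unwound to 0.13 N m full; little friction.
- pawl: Steel sliding catch, 12 mm wide, on the timer beside the toothed wheel, top 69 mm above the counter; works by itself. It holds the key at every 30 degrees; let go between clicks and the key springs back to the last. Ten clicks from unwound to full; 0 to 3 are wound at the start. Firm stop 9 degrees past the tenth click; let go there and the key settles on the tenth click and stays.
- gauge_tip (a point): White gauge pointer, 16 mm by 3 mm, on the top of the timer, moved by the key along the timer's x, past 11 ticks 4 mm apart, one per click. In the timer's frame its x is -20 mm unwound and +20 mm fully wound (10 clicks, the longest tick), its y -58 mm.
- bowl: Empty blue ceramic bowl, 150 mm across, 65 mm high, loose; origin under its centre. To be left alone.
- comal: Flat cast iron griddle, 240 mm across with two ear handles (290 mm over them), 14 mm high, loose; origin under its centre. To be left alone.
- spatula: Steel spatula 280 mm long lying on the counter, beyond the timer, handle towards its own -x, origin under it. To be left alone.

How it is judged (in metres and radians):
At the end, for the whole second after the job is handed in: The key has been let go and the timer stays wound on its tenth and last click: gauge pointer beyond +18 mm in the timer's x (full is +20 mm); bowl, comal and spatula within 30 mm of where they started (x of gauge_tip in the frame of timer above 0.018 m and distance of each of bowl, comal, spatula from where it was at the start of the episode below 0.03 m); the robot touches nothing.
It fails at once if the bowl is pushed more than 30 mm (distance of bowl from where it was at the start of the episode above 0.03 m).
It fails at once if the comal is pushed more than 30 mm (distance of comal from where it was at the start of the episode above 0.03 m).
It fails at once if the spatula is pushed more than 30 mm (distance of spatula from where it was at the start of the episode above 0.03 m).
It also fails if it takes over 70 s, if anything falls off the work surface, if the arm or the gripper's body presses on something with over 40 N, if the wrist force passes 120 N, or if a joint passes its speed limit or range.

## Working session

There is one attempt and no reset: what is moved stays moved. The work goes in short steps, each a Python script; the robot and the scene stay as the last script left them, time stands still between calls to the robot, and variables do not carry over. Pictures are saved under pics/ and viewed, at most 10 in all, crops included, and the job is handed in when it is done.

```bash
ls; mkdir -p pics
python3 - <<'E'
from bench import manip
import cv2, numpy as np
a=manip.get_image("top");b=manip.get_image("side")
cv2.imwrite("pics/top0.png",a);cv2.imwrite("pics/side0.png",b)
for n in("top","side"):
    c=manip.camera_info(n);print(n,c["fx"],c["fy"],c["cx"],c["cy"],np.round(c["T"],3).tolist())
print(manip.current_orientation(),manip.current_time())
E
```

```text
pics
top 373.1344879411331 373.1344879411331 260.9170532986555 190.91158259796987 [[0.015, -0.999, 0.046, 545.647], [-1.0, -0.015, -0.003, 19.104], [0.004, -0.045, -0.999, 1336.245], [0.0, 0.0, 0.0, 1.0]]
side 368.7995622513053 368.7995622513053 256.0061815458386 195.89432951127975 [[-0.997, -0.036, 0.066, 533.996], [-0.075, 0.529, -0.845, 947.73], [-0.004, -0.848, -0.531, 669.302], [0.0, 0.0, 0.0, 1.0]]
[-1.79921230e+02  5.65762191e-03  1.63912349e+02] 0.1
```

View pics/top0.png

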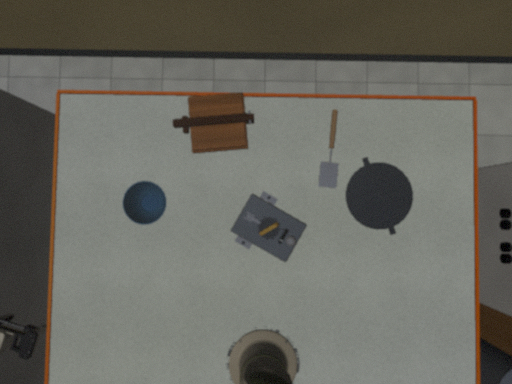

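View pics/side0.png

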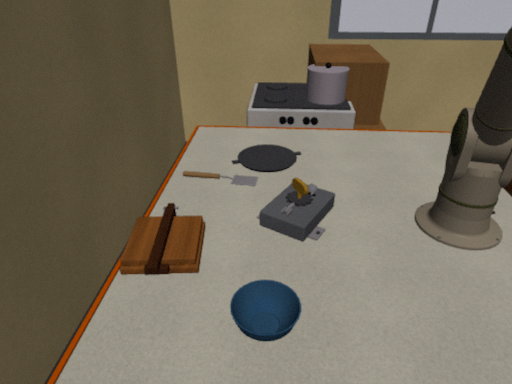

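The top view shows the timer around pixel (268,228) with the brass key at (268,229). The bowl is at (145,202), the comal at (379,196) and the spatula at (330,150). Next I'll zoom in and measure.

```bash
cat > h.py <<'E'
from bench import manip
import cv2, numpy as np
def ray(n,uv,z):
    c=manip.camera_info(n);T=np.array(c["T"])
    d=T[:3,:3]@[(uv[0]-c["cx"])/c["fx"],(uv[1]-c["cy"])/c["fy"],1]
    return (T[:3,3]+d*(z-T[2,3])/d[2])[:2]
def proj(n,p):
    c=manip.camera_info(n);T=np.array(c["T"]);q=T[:3,:3].T@(np.array(p)-T[:3,3])
    return np.array([c["fx"]*q[0]/q[2]+c["cx"],c["fy"]*q[1]/q[2]+c["cy"]])
def brass(im):
    h=cv2.cvtColor(im,cv2.COLOR_BGR2HSV);return cv2.inRange(h,(12,120,90),(32,255,255))
def biggest(m):
    return max(cv2.findContours(m,cv2.RETR_EXTERNAL,cv2.CHAIN_APPROX_NONE)[0],key=cv2.contourArea)
E
python3 - <<'E'
from h import *
a=cv2.imread("pics/top0.png");b=cv2.imread("pics/side0.png")
ca=cv2.resize(a[185:270,220:320],None,fx=6,fy=6,interpolation=cv2.INTER_CUBIC)
cv2.imwrite("pics/c1.png",ca)
cv2.imwrite("pics/c2.png",cv2.resize(b[165:245,250:350],None,fx=6,fy=6,interpolation=cv2.INTER_CUBIC))
# box: darker than counter
r=a[185:270,220:320]; g=r.max(2)
m=cv2.inRange(g,0,115)|brass(r)
m=cv2.morphologyEx(m,cv2.MORPH_OPEN,np.ones((11,11),np.uint8))
k=biggest(m)+[220,185]
rc=cv2.minAreaRect(k);print(rc)
P=np.array([ray("top",p,55) for p in cv2.boxPoints(rc)])
e=np.diff(np.vstack([P,P[:1]]),axis=0);print(P.round(1).tolist(),np.hypot(*e.T).round(1),np.degrees(np.arctan2(e[:,1],e[:,0])).round(1),P.mean(0))
m=np.zeros(a.shape[:2],np.uint8);m[185:270,220:320]=brass(r)
k=biggest(m);rc=cv2.minAreaRect(k);print(rc)
P=np.array([ray("top",p,120) for p in cv2.boxPoints(rc)])
e=np.diff(np.vstack([P,P[:1]]),axis=0);print(np.hypot(*e.T).round(1),np.degrees(np.arctan2(e[:,1],e[:,0])).round(1),P.mean(0))
E
```

```text
((268.49481201171875, 227.08030700683594), (65.28728485107422, 57.94516372680664), 30.25643539428711)
[[449.1, 132.9], [622.0, 35.9], [512.1, -159.1], [340.5, -61.2]] [198.2 223.9 197.6 222.5] [ -29.3 -119.4  150.3   60.8] [480.91857337 -12.86656175]
((268.1631774902344, 228.77976989746094), (3.0952072143554688, 18.35529899597168), 59.74356460571289)
[59.6 10.  59.6 10. ] [ -59.  -148.9  121.    31.2] [478.34634642 -10.27167241]
```

View pics/c1.png

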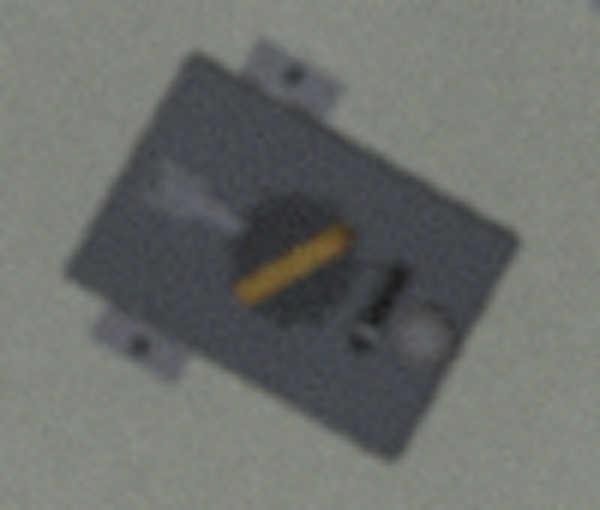

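View pics/c2.png

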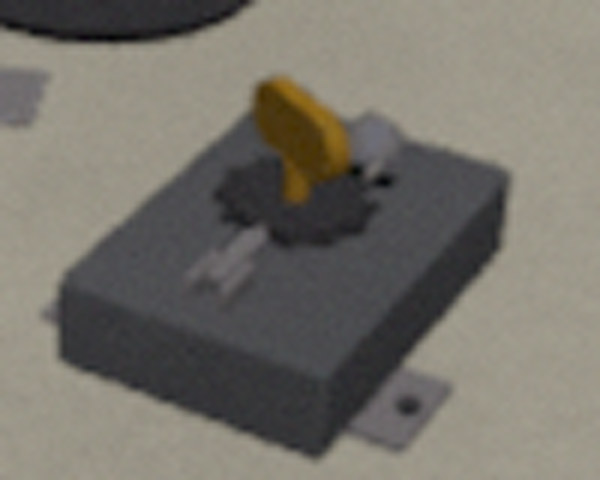

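The crops show the key's long axis running from (235,298) to (355,232) in crop 1. The white pointer is at (362,340), the low end of the gauge, and the pawl is on the left at (190,195). This gives a timer yaw of about -30° and a key about one click in. I'll refine the axis and check reach.

Run:
```python
from h import *
o=np.array([219.58,184.58]); so=np.array([249.58,164.58])
C=np.array([[195,52],[520,240],[395,462],[68,272]])/6+o
P=np.array([ray("top",p,55) for p in C]);e=np.roll(P,-1,0)-P
print("box",P.mean(0),np.hypot(*e.T),np.degrees(np.arctan2(e[:,1],e[:,0])))
K=np.array([ray("top",np.array(p)/6+o,z) for p in [(235,298),(355,232)] for z in [117]])
d=K[1]-K[0];print("key",K.mean(0),np.hypot(*d),np.degrees(np.arctan2(d[1],d[0])))
S=np.array([[68,290],[325,380],[508,178]])/6+so
Q=np.array([ray("side",p,55) for p in S]);print("side diag centre",(Q[0]+Q[2])/2,np.hypot(*np.diff(Q,axis=0).T))
b=cv2.imread("pics/side0.png");m=brass(b);m[:165]=0;m[245:]=0;m[:,:250]=0;m[:,350:]=0
M=cv2.moments(biggest(m),True);print("side key centroid z106",ray("side",(M["m10"]/M["m00"],M["m01"]/M["m00"]),106))
t=np.radians(-30);R=np.array([[np.cos(t),-np.sin(t)],[np.sin(t),np.cos(t)]])
x=ray("top",np.array([362,340])/6+o,57);print("gauge local",(x-P.mean(0))@R)
c=P.mean(0)
for y in range(-180,181,30):
    q=manip.ik([c[0],c[1],200],[180,0,y]); print(y,None if q is None else np.round(q,0))
```

```text
box [479.94153486 -13.39505302] [214.42962856 144.75816558 214.97559746 144.81348109] [-119.17290694  151.16221033   60.84241258  -29.05393029]
key [478.31989359 -12.25137455] 74.29143034574886 -60.42650618822452
side diag centre [476.81489917   2.07473336] [138.17523468 209.92815152]
side key centroid z106 [469.18270796 -23.95326307]
gauge local [-21.04969798 -57.27487548]
-180 [-10.  19.   6. 124.  -3.  36.  89.]
-150 [ -5.  19.  -1. 124.   0.  37. 114.]
-120 [  2.  20. -10. 124.   5.  37. 139.]
-90 [ -47.   32.   64.  126.  -41.   46. -136.]
-60 [ -47.   32.   64.  126.  -41.   46. -106.]
-30 [-47.  32.  64. 126. -41.  46. -76.]
0 [-41.  26.  50. 126. -31.  41. -59.]
30 [-35.  23.  41. 126. -25.  39. -37.]
60 [-30.  22.  33. 126. -20.  38. -13.]
90 [-24.  21.  26. 125. -15.  37.  12.]
120 [-19.  20.  18. 125. -10.  37.  37.]
150 [-15.  19.  12. 125.  -7.  36.  63.]
180 [-10.  19.   6. 124.  -3.  36.  89.]
```

```bash
cat >> h.py <<'E'
C=np.array([479,-13.])
def st(s=""):
    print(s,"t%.1f"%manip.current_time(),np.round(manip.current_eef_pos(),1),np.round(manip.current_orientation(),1),"F",np.round(manip.current_contact_force(),1),"M",np.round(manip.current_ft_torque(),2),"w%.1f"%manip.current_width(),"g%.0f"%manip.current_grip_force(),"q7 %.0f"%manip.current_q()[6],flush=True)
E
python3 - <<'E'
from h import *
manip.goto([*C,200],[180,0,120]);st("above")
print(manip.servo_line([*C,94],velocity=100,f_stop=15));st("down")
manip.move_gripper(5,force=20);st("grip")
manip.servo_line([*C,94],[180,0,105]);st("rot15")
E
```

```text
above t2.8 [479.3 -12.2 199.9] [180.   -0.  120.1] F [ 0.2  0.1 -0.2] M [-0.1   0.05 -0.04] w92.7 g0 q7 36
False
down t4.0 [479.3 -13.   94.4] [180.   0. 120.] F [-0.   0.3  0.1] M [-0.08  0.01 -0.03] w93.0 g0 q7 42
grip t5.2 [479.3 -12.9  94. ] [180.   0. 120.] F [ 1.8  1.5 -1.5] M [ 0.1  -0.25  0.06] w11.9 g20 q7 42
rot15 t5.6 [479.1 -13.   94. ] [180.    0.  105.2] F [ 1.  -0.5 -0.4] M [-0.07 -0.16  0.02] w12.1 g20 q7 33
```

Run:
```python
from h import *
for y in [90,75,60,45,30,15,0,-6]:
    manip.servo_line([*C,94],[180,0,y]);st(y)
manip.move_gripper(93);st("open")
manip.servo_line([*C,200],velocity=200)
b=manip.get_image("top");cv2.imwrite("pics/t1.png",b)
manip.goto([*C,200],[180,0,180]);st("180")
s=manip.get_image("side");cv2.imwrite("pics/s1.png",cv2.resize(s[105:265,220:380],None,fx=3.5,fy=3.5,interpolation=cv2.INTER_CUBIC))
```

```text
90 t6.0 [478.9 -13.   94. ] [-180.     0.    90.3] F [-0.7 -0.2  1. ] M [-0.08 -0.02  0.1 ] w11.6 g20 q7 24
75 t6.5 [478.7 -13.   94. ] [-180.     0.    75.3] F [-0.7 -0.8  1.6] M [-0.06  0.28  0.07] w11.7 g20 q7 14
60 t6.9 [478.5 -12.9  94. ] [-179.9    0.    60.2] F [-2.8  0.1  3.3] M [-0.01  0.59  0.07] w11.8 g20 q7 5
45 t7.3 [478.3 -12.8  94. ] [-179.9    0.    45.2] F [-4.1  1.3  5.1] M [0.05 0.78 0.03] w11.6 g20 q7 -5
30 t7.7 [478.2 -12.6  94. ] [-179.9    0.    30.1] F [-4.   1.   5.7] M [0.32 0.91 0.06] w11.7 g20 q7 -15
15 t8.1 [478.1 -12.4  93.9] [-1.799e+02  1.000e-01  1.510e+01] F [-3.5  2.2  7.3] M [0.42 1.01 0.01] w12.1 g20 q7 -26
0 t8.5 [478.1 -12.2  93.9] [-1.799e+02  1.000e-01  2.000e-01] F [-5.1  3.   7.2] M [0.64 1.04 0.09] w12.0 g20 q7 -37
-6 t8.8 [478.1 -12.1  94. ] [-1.799e+02  1.000e-01 -5.900e+00] F [-5.1  4.5  9.2] M [0.77 1.03 0.11] w11.7 g20 q7 -41
open t10.1 [479. -13.  94.] [-180.    0.   -6.] F [-1.1 -0.4 -0.3] M [ 0.04  0.15 -0.01] w93.1 g0 q7 -41
180 t12.5 [478.7 -13.2 199.5] [ 1.800e+02 -1.000e-01  1.799e+02] F [ 0.5 -0.6 -0.6] M [ 0.06 -0.03  0.02] w93.0 g0 q7 58
```

View pics/s1.png

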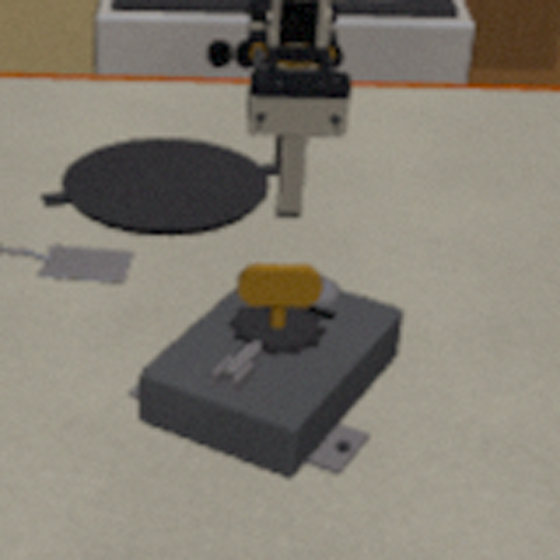

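The key now lies along world x, with the wings spanning (240–320, 285) in the crop, so it is holding four clicks on. Next is the second stroke, down to the stop.

Run:
```python
from h import *
manip.servo_line([*C,94],velocity=100,f_stop=15)
manip.move_gripper(5,force=25);st("grip")
for y in [165,150,135,120,105,90]: manip.servo_line([*C,94],[180,0,y])
st(90)
y=90;prev=manip.current_ft_torque()[2]
while y>-25:
    y-=3;manip.servo_line([*C,94],[180,0,y]);M=manip.current_ft_torque()[2]
    print(y,round(manip.current_orientation()[2],1),round(M,2),end="; ")
    if M>0.45: break
st("end")
```

```text
grip t15.0 [479.1 -12.2  94. ] [ 179.9    0.  -180. ] F [-0.7  4.4 -1.6] M [0.96 0.18 0.07] w11.9 g25 q7 46
90 t17.5 [478.9 -12.4  94. ] [-180.    -0.    90.5] F [-0.6  5.1 -0.1] M [1.13 0.14 0.12] w11.7 g25 q7 -15
87 87.5 0.06; 84 84.5 0.13; 81 81.5 0.04; 78 78.5 0.06; 75 75.5 0.1; 72 72.5 0.12; 69 69.5 0.13; 66 66.5 0.14; 63 63.5 0.02; 60 60.5 0.08; 57 57.5 0.11; 54 54.5 0.08; 51 51.5 0.08; 48 48.5 0.15; 45 45.5 0.11; 42 42.5 0.17; 39 39.5 0.14; 36 36.5 0.12; 33 33.5 0.06; 30 30.5 0.18; 27 27.5 0.1; 24 24.5 0.13; 21 21.5 0.17; 18 18.6 0.52; end t23.5 [478.6 -12.3  94. ] [-1.799e+02  1.000e-01  1.860e+01] F [-0.7  6.4  0.6] M [1.2  0.11 0.52] w12.3 g26 q7 -60
```

The stop came at about 20°, just where a one-click start puts it (tenth click at 30°, stop 9° past). I'll release, retreat and check.

Run:
```python
from h import *
manip.servo_line([*C,94],[180,0,22])
manip.move_gripper(93);st("open")
manip.servo_line([*C,220],velocity=200)
manip.goto([450,300,250],[180,0,90]);st("away")
a=manip.get_image("top")
cv2.imwrite("pics/t2.png",cv2.resize(a[185:270,220:320],None,fx=6,fy=6,interpolation=cv2.INTER_CUBIC))
a0=cv2.imread("pics/top0.png")
print("spatula/comal diff px>40:",int((cv2.absdiff(a,a0)[100:240,312:420].max(2)>40).sum()),"bowl:",int((cv2.absdiff(a,a0)[175:230,115:175].max(2)>40).sum()))
```

```text
open t25.1 [479. -13.  94.] [180.   0.  22.] F [ 0.4  0.1 -0.5] M [-0.05  0.09 -0.02] w92.8 g0 q7 -58
away t27.0 [450.6 298.1 249.6] [-1.80e+02  1.00e-01  8.98e+01] F [-0.  -0.1 -1.2] M [-0.1   0.06  0.03] w92.7 g0 q7 -41
spatula/comal diff px>40: 0 bowl: 330
```

View pics/t2.png

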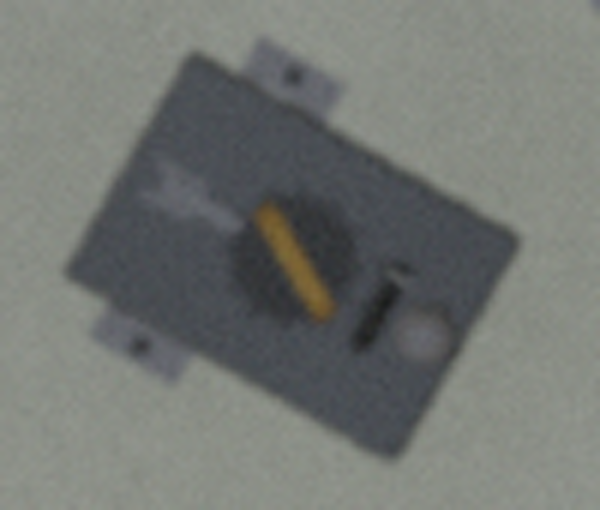

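The pointer is now at the far end of the gauge (400,270) and the key sits on the tenth click at about 30°. The image difference near the bowl fits the raised arm covering part of that view. TCP is at 250 mm and the tool force is near zero.

```bash
python3 -c "
from bench import manip
print(manip.sign_off())"
```

```text
the job is handed in; nothing more can be done
None
```

The timer is wound to its stop and released: the last picture shows the key on its tenth click and the gauge pointer at the last mark. I handed the job in after about 27 s of robot time; the comal and spatula show no movement, the raised arm partly hid the bowl, and no verdict came back.

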